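Hang the plug gauge on the hook inside the gauge locker

TASK

Take the flat plug gauge out of its wooden stand, pass it disc first down through the opening in the top of the grey locker, and hang it by its eye on the hook inside, so that it hangs free and still when you let go. Do not touch the rim or top panel of the locker with gauge or gripper, and leave the reel, the tin and the tape where they are. The hook can be clipped into its rail at different heights, so feel for it.

Things in the scene. Friction and masses are not known exactly. Their poses are not given: they have to be found in the camera images.
- gauge: Flat steel plug gauge, 145 mm long, about 0.3 kg, upright in the stand. Origin: middle of its lowest edge; z up its length, x through its thickness (12 mm), y across its width; front and back alike. From the bottom: solid disc 62 mm in diameter (z 0 to 62 mm), hanging eye (z 62 to 90 mm), solid flat grip 34 mm wide (y) and 12 mm thick (15 over its black scales) (z 90 to 145 mm).
- gauge_eye (a point): Middle of the gauge's hanging eye, 76 mm above its lowest edge: a rectangular window right through along the gauge's x, 18 mm wide (y) and 28 mm high (z). The steel beside it is 8 mm wide each side. Axes as the gauge.
- gauge_grip (a point): Point to hold the gauge, 137 mm above its lowest edge, 8 mm under its top; fingers closing along the gauge's y (34 mm) keep the eye free. Axes as the gauge.
- gauge_stand: Fixed wooden block, 56 x 100 x 57 mm, origin at the centre of its underside, axes parallel to the standing gauge's. Its pocket (16 mm in x, 68 mm in y, floor 25 mm up, rim 57 mm up) holds the gauge's disc; lift the gauge straight up to free it.
- cabinet: Fixed grey steel locker, 147 x 182 mm in plan, 188 mm high, closed front, open only at the top. Origin: centre of its underside on the bench; x points from its front door to its back wall, z up. Walls and floor 6 mm. Inside, in the middle plane y = 0, one rigid round hook points level from a rail on the back wall towards -x (see hook_bar, hook_front).
- opening_frame: Top panel of the locker with a rubber-edged rectangular opening; not to be touched. Same origin and axes as cabinet. The clear opening reaches from x = -46 to +54 mm and y = -60 to +60 mm; top of the rim 188 mm, under side of the panel 180 mm above the bench. A wide-open gripper may not fit in: open the fingers only a little to let go.
- hook_bar (a point): Plan position for hanging (22 mm behind the locker's origin), the middle of the hook's level bar of 8 mm diameter, which is free from 8 to 57 mm behind the origin. Only x and y tell: the bar's upper side is 115 to 155 mm above the bench, different each time and not reported; this point is at 135 mm. Lowered straight down here, the gauge's disc meets the bar's upper side. Axes as cabinet.
- hook_front (a point): Plan position in front of the hook (18 mm in front of the locker's origin), where the gauge goes down clear of it. The hook's front end, from 1 mm in front to 8 mm behind the origin, turns up; its top is 10 mm above the bar's upper side. From here the eye goes over it along +x, with the gauge's x along the bar; lowered at hook_bar, it hangs. Height of the point: 135 mm. Axes as cabinet.
- solder_reel: Reel of solder wire standing on the bench, 56 x 59 x 44 mm, origin at the centre of its underside; a bystander.
- flux_tin: Round tin, 63 mm in diameter, 48 mm high, origin at the centre of its underside; a bystander.
- tape_roll: Roll of black tape lying flat, 62 mm in diameter, 19 mm high, origin at the centre of its underside; a bystander.
There are look-alikes about, which are no part of the job. What is shaped like the gauge but blue is not meant.

How it is judged:
On the way, in this order (a step that is already met when the one before it is completed fails the run):
1. the gauge has been lifted clear of its stand (z of gauge in the frame of gauge_stand above 0.06 m), for 0.1 s.
2. the gauge's lower end is inside the locker, below the opening (z of gauge in the frame of cabinet below 0.165 m and horizontal distance between gauge and cabinet below 0.065 m), for 0.1 s.
At the end, for the whole second after the job is handed in: The gauge hangs by its eye on the hook bar inside the locker: its lowest edge 18 to 72 mm above the bench (so off the locker's floor), 8 to 56 mm behind the locker's middle and within 25 mm of its middle plane, upright within 0.2 rad, at rest (under 0.03 m/s and 0.4 rad/s) (x of gauge in the frame of cabinet between 0.008 and 0.056 m and y of gauge in the frame of cabinet between -0.025 and 0.025 m and z of gauge in the frame of cabinet between 0.018 and 0.072 m and angle between gauge's own z axis and vertical below 0.2 rad and linear speed of gauge below 0.03 m/s and angular speed of gauge below 0.4 rad/s); the robot touches nothing.
It fails at once if the rim or top panel of the locker is touched (over 0.5 N) (contact force between opening_frame and anything else above 0.5 N).
It fails at once if the solder reel is moved by more than 20 mm (distance of solder_reel from where it was at the start of the episode above 0.02 m).
It fails at once if the round tin is moved by more than 20 mm (distance of flux_tin from where it was at the start of the episode above 0.02 m).
It fails at once if the roll of tape is moved by more than 20 mm (distance of tape_roll from where it was at the start of the episode above 0.02 m).
It also fails if it takes over 53 s, if anything falls off the work surface, if the arm or the gripper's body presses on something with over 40 N, if the wrist force passes 120 N, or if a joint passes its speed limit or range.

ROBOT

A 6-joint arm with a two-finger parallel gripper is mounted at the origin on a cart in front of the work surface, level with it; the furniture and walls round the work are solid. World frame = base frame: x ahead of the robot, y to its left, z up, the work surface at z = 0. Lengths are in m, angles in rad, forces in N, time in s.
With the tool pointing down it reaches from about 0.35 to 0.875 m from the base axis. Payload 4.2 kg.
Tool frame: the origin (TCP) lies on the mounting face of the last link; the fingertips stand 182 mm ahead of it and the grasp point (between the pads) lies 164 mm ahead of it; z points along the fingers, y is the line along which they close (so a half turn about z gives the same grasp; the last joint's range is limited). The gripper opens to 87 mm and grips with 3 to 60 N. Pads are 19 mm wide; open, the fingers measure 117 mm over their backs; the gripper's body (75 mm by 190 mm) begins 51 mm behind the grasp point.
Start: joints at [-1.074, 0.385, 0.008, 0, -1.194, -0.259], TCP at [0.147, -0.607, 0.405] pointing down, gripper open.
Joint ranges: [-3.14, 3.14], [-1.21, 2.06], [-1.07, 1.41], [-3.16, 2.05], [-2.99, -0.16], [-3.1, 3.1]. Speed limits (rad/s): [2.79, 2.79, 3.14, 3.14, 3.14, 3.14].

INTERFACE

Orientations are given as a unit quaternion [x, y, z, w].
In Python, from cell import observe, read_camera, finish_job, cut_out, mark_of gives the robot as it stands.
- The arm moves only by the tool move_arm, never from a script. Its arguments are lists of equal length, an entry for each row: "linear": the shift along the world's x, y, z in cm, a list of three; "roll": the turn about the world's z in degrees; "gripper": the closure, from 0 (fully open) to 1 (shut). A call has 1 to 20 rows; each row is the pose to reach, as a shift and turn from the pose commanded when the call began; what a row does not reach only later rows make up. A row lasts 1/8 s, in which the tool goes at most 62.5 mm and 10.7 degrees, less where a joint would pass 70% of its speed; a pose out of reach is approached as far as the arm can. A call with a gripper value outside its range is refused whole. The fingers move at their own pace and stop on an object; the grip force is fixed at half the most. Time passes only in rows, so rows that repeat a pose let the fingers close. It gives the time, the measured TCP pose, the force, the opening and the grip force at its end, in the units of the state.
- observe(): the state, without advancing time (a new reading comes with each control period).
- read_camera(name): name is "scene" or "top"; returns a dict with "image" (480x640x3 uint8, red, green, blue), "fx", "fy", "cx", "cy" (pixels), "rvec" (rotation vector, rad) and "tvec" (3), from world to camera coordinates, as OpenCV has them. Camera axes: x right, y down, z forward; pixel columns grow to the right and rows downward; lengths in m; the calibration is good to about 2 mm. A picture is of the moment at which its call begins. There is no depth.
- finish_job(): hands the job in; it is judged then, once.
Trained networks look in the newest picture that a camera, given by its name, has taken for a name from the list of things; names that differ only in an ending like _2 or _b are one class to them, and where a whole thing is asked for, a point or a joint stands for the part that bears it (a point fixed in the world has none). Each returns a list of dicts, best first, with "conf" (0 to 1); they miss things now and then, are a little off and sometimes report something else, mostly with a low value. They report only what shows in the picture. A call takes as long as a camera call. They do not tell look-alikes from the thing itself.
- cut_out(camera, label): "pixels" (480x640 bool, what is visible of it) and "rect" ([left, top, right, bottom] in pixels, round what is visible of it).
- mark_of(camera, label): "xy" ([column, row] in pixels: a listed point, or the origin of a listed thing).
The state is a dict: "time": time; "joints": joint angles; "qvel": joint speeds; "tau": joint torques, N m; "position": TCP position; "orientation": TCP orientation; "wrist_force": force on the tool from outside, world axes, zero at the start; "torque": the same for the moment, N m; "width": opening from 0.0 (shut) to 1.0 (fully open); "grasp_force": force on a finger pad.
Only numpy, scipy, OpenCV 4.12 (cv2) and the standard library are available. Lean on these libraries where they do the work, as an engineer would, in place of code of your own. Each camera call takes 0.05 s, during which the arm holds its last target. There are 200 camera calls.

## Working session

There is one attempt and no reset: what is moved stays moved. The work goes in short steps, Python scripts to look and compute and a tool call to move; the robot and the scene stay as the last step left them, time stands still between calls to the robot, and variables do not carry over. Pictures are saved under pics/ and viewed, at most 10 in all, crops included, and the job is handed in when it is done.

Besides the shell and the picture viewer there is one more tool, called after "Emit:" as name([rows], argument=value, ...), one row to a line, values as JSON. move_arm: Moves the arm, as the interface text tells. Its arguments: {"type":"object","properties":{"linear":{"type":"array","items":{"type":"array","items":{"type":"number"}}},"roll":{"type":"array","items":{"type":"number"}},"gripper":{"type":"array","items":{"type":"number"}}},"required":["linear","roll","gripper"]}

```bash
mkdir -p pics; cat > h.py <<'E'
import numpy as np,cv2
from cell import *
def cam(n):
    c=read_camera(n);c['R']=cv2.Rodrigues(np.array(c['rvec'],float))[0];c['K']=np.array([[c['fx'],0,c['cx']],[0,c['fy'],c['cy']],[0,0,1]]);return c
def ray(c,xy):
    d=c['R'].T@np.linalg.inv(c['K'])@np.array([xy[0],xy[1],1.]);o=-c['R'].T@np.array(c['tvec'],float).ravel();return o,d
def atz(c,xy,z):
    o,d=ray(c,xy);return o+d*(z-o[2])/d[2]
def proj(c,P):
    return cv2.projectPoints(np.array(P,float).reshape(-1,3),np.array(c['rvec'],float),np.array(c['tvec'],float),c['K'],None)[0][:,0]
E
python3 - <<'E'
from h import *
Z=dict(gauge=.025,gauge_eye=.101,gauge_grip=.162,gauge_stand=0,cabinet=0,opening_frame=0,hook_bar=.135,hook_front=.135,solder_reel=0,flux_tin=0,tape_roll=0)
ims=[]
for n in('scene','top'):
    c=cam(n);im=c['image'][:,:,::-1].copy();print(n,ray(c,(320,240)))
    cv2.imwrite(f'pics/{n}0.png',im)
    for l,z in Z.items():
        for m in mark_of(n,l)[:3]:
            print(l,np.round(m['conf'],2),np.round(m['xy'],1),np.round(atz(c,m['xy'],z),3))
print(observe())
E
```

```text
scene (array([ 0.94329827, -0.38618859,  0.90939203]), array([-0.43164458,  0.27041658, -0.86064985]))
gauge 0.95 [320.8 227.6] [ 0.474 -0.092  0.025]
gauge 0.64 [292.4 276.9] [ 0.546 -0.198  0.025]
gauge_eye 0.91 [291.9 255.1] [ 0.541 -0.194  0.101]
gauge_eye 0.63 [316.1 203.3] [ 0.461 -0.097  0.101]
gauge_grip 0.93 [322.2 183.7] [ 0.465 -0.087  0.162]
gauge_grip 0.64 [296.  243.1] [ 0.554 -0.191  0.162]
gauge_grip 0.41 [315.1 202.4] [ 0.495 -0.12   0.162]
gauge_stand 0.82 [318.1 227.5] [ 0.458 -0.088  0.   ]
cabinet 0.94 [204.9 320.1] [ 0.535 -0.384  0.   ]
opening_frame 0.74 [206.1 318.4] [ 0.532 -0.381  0.   ]
hook_bar 0.74 [204.3 296.7] [ 0.556 -0.368  0.135]
hook_front 0.63 [191.4 277.1] [ 0.511 -0.373  0.135]
solder_reel 0.59 [347.1 322. ] [ 0.672 -0.147  0.   ]
flux_tin 0.89 [397.6 245.9] [0.579 0.035 0.   ]
flux_tin 0.6 [319.5 227.8] [ 0.46  -0.086  0.   ]
tape_roll 0.76 [452.8 291.9] [0.722 0.072 0.   ]
top (array([ 0.39655456, -0.14187557,  1.10117314]), array([ 0.16396218, -0.04250677, -0.9856105 ]))
gauge 0.71 [320.7 259.4] [ 0.531 -0.19   0.025]
gauge 0.5 [274.7 287.5] 
[... 630 characters left out ...]
72 0.   ]
{'time': 1.2, 'joints': array([-1.07439452e+00,  3.84701289e-01,  7.88659218e-03,  1.20789153e-05,
       -1.19398293e+00, -2.58592231e-01]), 'qvel': array([-0.000611  , -0.00123988,  0.00064371, -0.00226254,  0.00088035,
       -0.00118647]), 'tau': array([-1.49595056e-03, -3.90476954e+01,  1.87620699e+01,  4.22428831e+00,
        1.55373261e-02, -1.72326844e-05]), 'position': array([ 0.14724767, -0.60738606,  0.40474583]), 'orientation': array([-1.18627005e-01,  9.92938887e-01, -1.46395821e-06, -5.46061284e-06]), 'wrist_force': array([ 0.50972009, -0.68529354, -0.27858533]), 'torque': array([-0.05608158,  0.00674898,  0.041312  ]), 'grasp_force': 0.0, 'width': 0.9996470338203565}
```

View pics/scene0.png

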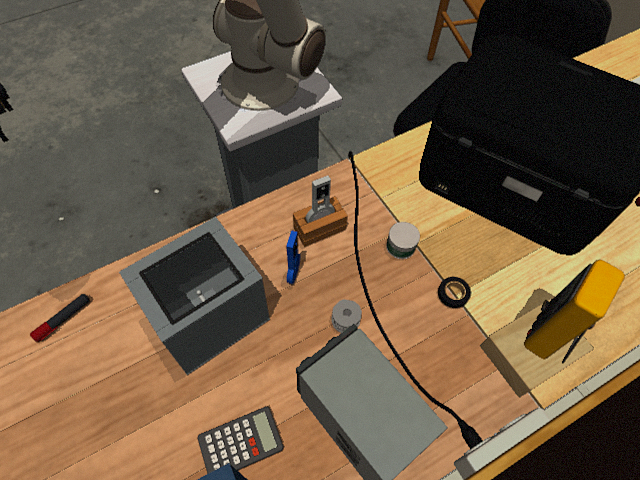

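View pics/top0.png

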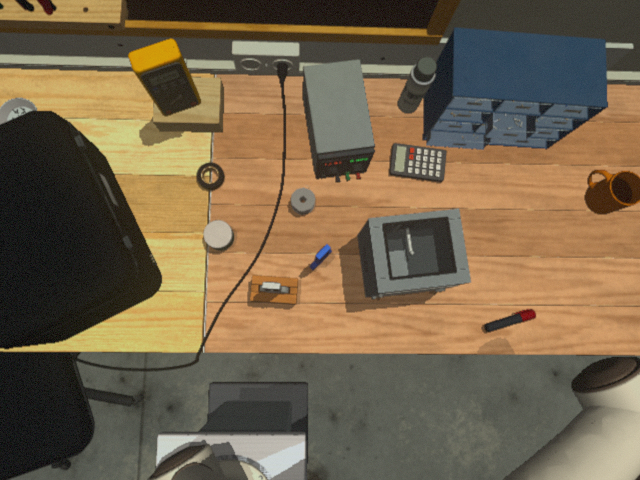

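The scene shows the steel gauge in its stand at about (320,205), with the blue look-alike at (292,260) and the locker at (195,295). In the top view the stand is at (274,290) and the locker opening at (418,247). Next I fit the yaw and position of both using box silhouettes.

```bash
cat > fit.py <<'E'
from h import *
from scipy.optimize import minimize
def box(sx,sy,z0,z1): return np.array([[a*sx/2,b*sy/2,z] for a in(-1,1) for b in(-1,1) for z in(z0,z1)])
def place(P,p):
    c,s=np.cos(p[2]),np.sin(p[2]);return P@np.array([[c,s,0],[-s,c,0],[0,0,1]])+[p[0],p[1],0]
S=4
def hull(c,P):
    m=np.zeros((480,640),np.uint8);h=cv2.convexHull(proj(c,P).astype(np.float32))
    cv2.fillConvexPoly(m,np.round(h*16).astype(np.int32),255,cv2.LINE_AA,4);return m/255.
def fit(views,P,p0):
    def cost(p):
        t=0
        for c,mk in views:
            h=hull(c,place(P,p));t+=1-np.minimum(h,mk).sum()/np.maximum(h,mk).sum()
        return t
    best=None
    for y in p0[2]:
        r=minimize(cost,[p0[0],p0[1],y],method='Nelder-Mead',options=dict(initial_simplex=np.array([p0[0],p0[1],y])+np.array([[0,0,0],[.01,0,0],[0,.01,0],[0,0,.15]]),xatol=1e-4,fatol=1e-5))
        print(np.round(r.x,4),round(r.fun,4))
E
python3 - <<'E'
from fit import *
V={}
for n in('scene','top'):
    c=cam(n)
    for l in('gauge_stand','cabinet','gauge'):
        for k in cut_out(n,l)[:2]:
            print(n,l,k['conf'],np.round(k['rect']),k['pixels'].sum())
            V.setdefault(l,[]).append((n,c,k['pixels'].astype(float)))
import pickle;pickle.dump(V,open('v.pkl','wb'))
def one(l): 
    out={}
    for n,c,m in V[l]: out.setdefault(n,(c,m))
    return out
for l,P,p0 in(('gauge_stand',box(.056,.1,0,.057),(.464,-.086,(0,.3,-.3))),('cabinet',box(.147,.182,0,.188),(.536,-.377,(0,.2,-.2)))):
    o=one(l)
    for k in(list(o),['scene'],['top']):
        print(l,k);fit([o[n] for n in k if n in o],P,p0)
E
```

```text
scene gauge_stand 0.87 [292. 198. 351. 246.] 1457
scene gauge_stand 0.71 [308. 177. 334. 224.] 824
scene cabinet 0.69 [118. 219. 267. 373.] 13555
scene gauge 0.93 [306. 180. 336. 225.] 811
scene gauge 0.78 [284. 230. 300. 285.] 533
top gauge_stand 0.9 [250. 276. 298. 303.] 894
top cabinet 0.72 [356. 211. 470. 301.] 8092
top cabinet 0.63 [249. 274. 296. 304.] 987
top gauge 0.53 [310. 246. 333. 269.] 225
top gauge 0.51 [357. 206. 469. 299.] 8062
gauge_stand ['scene', 'top']
[ 0.4613 -0.0879 -0.0436] 0.6086
[ 0.4613 -0.0879 -0.0472] 0.6088
[ 0.4613 -0.0878 -0.0466] 0.6082
gauge_stand ['scene']
[ 0.462  -0.0886 -0.0623] 0.2692
[ 0.4624 -0.0887 -0.0614] 0.2694
[ 0.462  -0.0884 -0.0702] 0.27
gauge_stand ['top']
[ 0.4606 -0.0873 -0.0614] 0.3387
[ 0.4604 -0.0878 -0.0641] 0.3386
[ 0.4615 -0.0873 -0.062 ] 0.3387
cabinet ['scene', 'top']
[ 0.5312 -0.3733  0.131 ] 0.1025
[ 0.5315 -0.3735  0.1275] 0.1024
[ 0.5315 -0.3734  0.1286] 0.102
cabinet ['scene']
[ 0.5342 -0.3739  0.1431] 0.0458
[ 0.534  -0.3735  0.1383] 0.0458
[ 0.5345 -0.3741  0.1469] 0.0459
cabinet ['top']
[ 0.5303 -0.3724  0.1338] 0.0498
[ 0.5302 -0.3723  0.1286] 0.0501
[ 0.5303 -0.3724  0.1356] 0.05
```

```bash
cat > ov.py <<'E'
from fit import *
def draw(c,polys,rect,s):
    l,t,r,b=rect;im=cv2.resize(np.ascontiguousarray(c['image'][t:b,l:r,::-1]),None,fx=s,fy=s,interpolation=cv2.INTER_CUBIC)
    for P,col in polys:
        q=(proj(c,P)-[l-.5,t-.5])*s;cv2.polylines(im,[np.round(q*16).astype(np.int32)],True,col,1,cv2.LINE_AA,4)
    return im
def rc(x0,x1,y0,y1,z): return np.array([[x0,y0,z],[x1,y0,z],[x1,y1,z],[x0,y1,z]])
E
python3 - <<'E'
from ov import *
cb=(.532,-.3732,.135);st=(.462,-.088,-.062)
pl=[(place(rc(-.046,.054,-.06,.06,.188),cb),(0,255,0)),(place(rc(-.0735,.0735,-.091,.091,.188),cb),(0,0,255)),
(place(rc(-.028,.028,-.05,.05,.057),st),(0,0,255)),(place(rc(-.008,.008,-.034,.034,.057),st),(255,255,0)),(place(rc(-.006,.006,-.017,.017,.170),st),(0,255,0)),(place(rc(.008,.057,-.004,.004,.135),cb),(255,0,255))]
a,b=cam('scene'),cam('top')
A=np.vstack([draw(a,pl,(110,210,275,310),2.4),draw(b,pl,(345,200,510,300),2.4)])
B=np.vstack([draw(a,pl,(280,165,360,255),2.667),draw(b,pl,(235,250,315,340),2.667)])
B=cv2.resize(B,(int(B.shape[1]*A.shape[0]/B.shape[0]),A.shape[0]))
C=np.hstack([A,B]);print(C.shape);cv2.imwrite('pics/ov1.png',C)
E
```

```text
(480, 609, 3)
```

View pics/ov1.png

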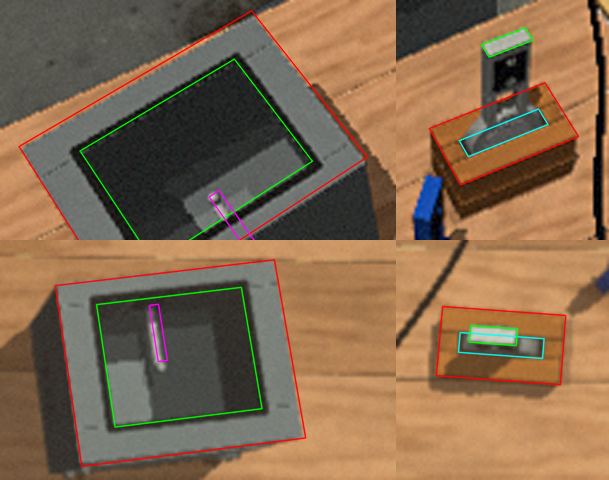

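The fitted outlines match both views: locker at (0.532, -0.373, yaw 0.135), stand at (0.462, -0.088, yaw -0.062). I now move above the gauge.

Emit:
move_arm([
  [5,8.5,3],
  [10,17,3],
  [15,25,3],
  [20,33,3],
  [25,41,3],
  [29,48,3],
  [31.5,51.9,3],
  [31.5,51.9,3],
  [31.5,51.9,3],
  [31.5,51.9,2],
  [31.5,51.9,2],
  [31.5,51.9,2],
], roll=[0,0,-5,-10,-15,-17.2,-17.2,-17.2,-17.2,-17.2,-17.2,-17.2], gripper=[0.2,0.2,0.2,0.2,0.2,0.2,0.2,0.2,0.2,0.2,0.2,0.2])

```text
time: 3.2
position: [0.4621, -0.0884, 0.4248]
orientation: [0.031, 1.0, -0.0, -0.0]
wrist_force: [0.7, 0.8, 0.4]
width: 0.801
grasp_force: 0.0
```

Emit:
move_arm([
  [0,0,-3],
  [0,0,-6],
  [0,0,-8],
  [0,0,-8],
  [0,0,-8],
], roll=[0,0,0,0,0], gripper=[0.2,0.2,0.2,0.2,0.2])

```text
time: 3.82
position: [0.4624, -0.0891, 0.3459]
orientation: [0.032, 0.999, -0.0, 0.001]
wrist_force: [0.1, -0.0, 0.9]
width: 0.799
grasp_force: 0.0
```

```bash
python3 - <<'E'
from ov import *
s=observe();print(s['time'],s['position'],s['orientation'],s['width'],s['joints'])
st=(.462,-.088,-.062)
pl=[(place(rc(-.006,.006,-.017,.017,.170),st),(0,255,0))]
a,b=cam('scene'),cam('top')
cv2.imwrite('pics/g1.png',np.hstack([draw(a,pl,(270,110,370,240),4),draw(b,pl,(215,230,315,360),4)]))
E
```

```text
3.825 [ 0.46237475 -0.0890746   0.34593466] [ 3.16724873e-02  9.99497734e-01 -4.40826020e-05  1.06325740e-03] 0.7991592110493543 [ 1.56065163e-01  1.78424543e-01 -4.45461824e-01  5.96633401e-04
 -9.44837351e-01 -1.79056615e+00]
```

View pics/g1.png

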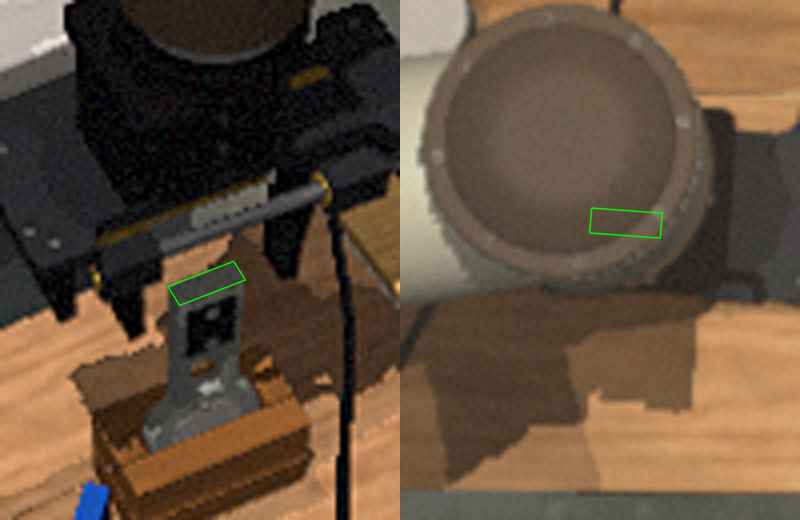

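The fingers straddle the gauge's top, which sits at about (205,285) in the left crop and matches the outline. I go down 2 cm, close, and lift.

Emit:
move_arm([
  [0,0,-1],
  [0,0,-2],
  [0,0,-2],
  [0,0,-2],
  [0,0,-2],
  [0,0,-2],
  [0,0,-2],
  [0,0,-2],
  [0,0,-2],
  [0,0,-2],
], roll=[0,0,0,0,0,0,0,0,0,0], gripper=[0.2,0.2,0.2,1,1,1,1,1,1,1])

```text
time: 5.18
position: [0.4623, -0.0884, 0.3249]
orientation: [0.031, 1.0, -0.0, 0.0]
wrist_force: [0.3, -1.2, 0.5]
width: 0.392
grasp_force: 30.0
```

Emit:
move_arm([
  [0,0,0.5],
  [0,0,1.5],
  [0,0,3],
  [0,0,5],
  [0,0,5],
  [0,0,5],
], roll=[0,0,0,0,0,0], gripper=[1,1,1,1,1,1])

```text
time: 5.92
position: [0.4618, -0.0884, 0.3742]
orientation: [0.031, 1.0, 0.0, -0.001]
wrist_force: [-0.4, -0.3, -2.9]
width: 0.389
grasp_force: 30.0
```

Emit:
move_arm([
  [0,0,5],
  [0,0,10],
  [0,0,15],
  [1,-3,16],
  [2.6,-8,16],
  [4.2,-13,16],
  [5.8,-18,16],
  [7.4,-23,16],
  [8.7,-26.5,16],
  [9.2,-28.2,16],
  [9.2,-28.2,16],
  [9.2,-28.2,16],
  [9.2,-28.2,16],
], roll=[0,0,0,0,2,5,8,11,11.3,11.3,11.3,11.3,11.3], gripper=[1,1,1,1,1,1,1,1,1,1,1,1,1])

```text
time: 7.55
position: [0.5541, -0.3695, 0.535]
orientation: [-0.068, 0.998, 0.0, 0.0]
wrist_force: [0.5, 0.4, -2.2]
width: 0.387
grasp_force: 30.0
```

```bash
python3 - <<'E'
from ov import *
s=observe();p=s['position'];print(s['time'],p,s['orientation'],s['width'])
cb=(.532,-.3732,.135)
g=p[2]-.300
q=(p[0],p[1],.135)
th=np.linspace(0,2*np.pi,40)
disc=lambda x:np.c_[np.full(40,x),.031*np.cos(th),g+.031+.031*np.sin(th)]
eye=lambda x:np.array([[x,a,g+b] for a,b in((-.009,.062),(.009,.062),(.009,.09),(-.009,.09))])
pl=[(place(f(x),q),(0,255,0)) for x in(-.006,.006) for f in(disc,eye)]
pl+=[(place(rc(-.046,.054,-.06,.06,.188),cb),(0,0,255)),(place(rc(-.001,.057,-.004,.004,.135),cb),(255,0,255))]
a,b=cam('scene'),cam('top')
cv2.imwrite('pics/g2.png',np.hstack([draw(a,pl,(120,190,280,390),2.5),draw(b,pl,(340,150,500,350),2.5)]))
for n,c in(('scene',a),('top',b)):
  for l,z in(('gauge',g),('gauge_eye',g+.076)):
    for m in mark_of(n,l)[:2]: print(n,l,m['conf'],atz(c,m['xy'],z))
E
```

```text
7.55 [ 0.5541344  -0.36953108  0.53499557] [-6.78742243e-02  9.97693883e-01  3.93064224e-05  6.52437822e-05] 0.3868266601590159
scene gauge 0.95 [ 0.55409603 -0.36945277  0.23499557]
scene gauge 0.94 [ 0.6357536  -0.24156503  0.23499557]
scene gauge_eye 0.82 [ 0.55468602 -0.37021675  0.31099557]
scene gauge_eye 0.7 [ 0.64911957 -0.24346943  0.31099557]
```

View pics/g2.png

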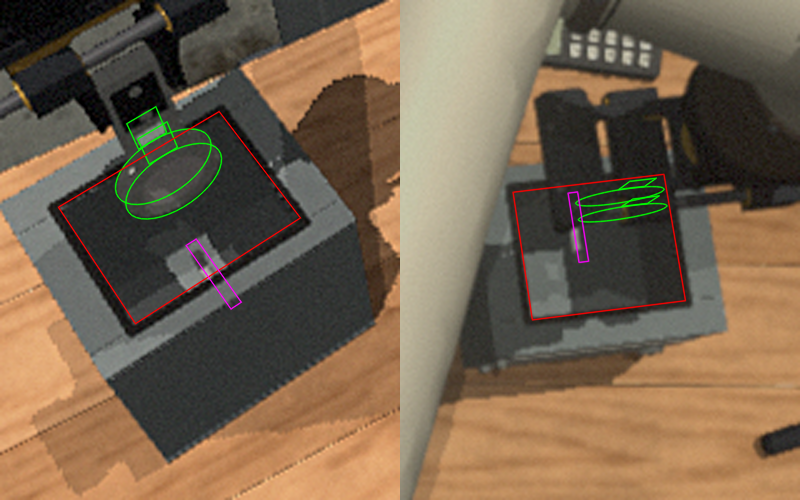

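The projected gauge lies on the real one at (165,180) in the left crop, so the hold is as expected. I lower over the bar to feel for it.

Emit:
move_arm([
  [0,0,-2],
  [0,0,-4],
  [0,0,-6],
  [0,0,-7],
  [0,0,-7.2],
  [0,0,-7.2],
  [0,0,-7.2],
], roll=[0,0,0,0,0,0,0], gripper=[1,1,1,1,1,1,1])

```text
time: 8.72
position: [0.5543, -0.3704, 0.4638]
orientation: [-0.067, 0.998, -0.0, 0.001]
wrist_force: [1.4, -0.1, -2.0]
width: 0.384
grasp_force: 30.0
```

Emit:
move_arm([
  [0,0,-0.2],
  [0,0,-0.4],
  [0,0,-0.6],
  [0,0,-0.8],
  [0,0,-0.9],
  [0,0,-0.9],
], roll=[0,0,0,0,0,0], gripper=[1,1,1,1,1,1])

```text
time: 9.48
position: [0.5542, -0.3704, 0.4536]
orientation: [-0.067, 0.998, 0.0, -0.0]
wrist_force: [-0.6, 0.1, -2.0]
width: 0.39
grasp_force: 30.0
```

Emit:
move_arm([
  [0,0,-0.2],
  [0,0,-0.3],
  [0,0,-0.5],
  [0,0,-0.5],
], roll=[0,0,0,0], gripper=[1,1,1,1])

```text
time: 9.98
position: [0.5542, -0.3704, 0.4484]
orientation: [-0.067, 0.998, 0.0, -0.0]
wrist_force: [-0.5, 0.5, -2.9]
width: 0.386
grasp_force: 30.0
```

Emit:
move_arm([
  [0,0,-0.2],
  [0,0,-0.3],
  [0,0,-0.4],
  [0,0,-0.4],
], roll=[0,0,0,0], gripper=[1,1,1,1])

```text
time: 10.48
position: [0.5542, -0.3704, 0.4446]
orientation: [-0.067, 0.998, 0.0, -0.0]
wrist_force: [-0.5, -0.3, -2.5]
width: 0.386
grasp_force: 30.0
```

Emit:
move_arm([
  [0,0,-0.2],
  [0,0,-0.3],
  [0,0,-0.4],
  [0,0,-0.4],
], roll=[0,0,0,0], gripper=[1,1,1,1])

```text
time: 10.98
position: [0.5542, -0.3704, 0.4406]
orientation: [-0.067, 0.998, 0.0, -0.0]
wrist_force: [0.1, 0.7, -2.8]
width: 0.39
grasp_force: 30.0
```

Emit:
move_arm([
  [0,0,-0.2],
  [0,0,-0.3],
  [0,0,-0.4],
  [0,0,-0.4],
], roll=[0,0,0,0], gripper=[1,1,1,1])

```text
time: 11.48
position: [0.5543, -0.3704, 0.4366]
orientation: [-0.067, 0.998, 0.0, -0.0]
wrist_force: [0.6, 0.3, -2.5]
width: 0.39
grasp_force: 30.0
```

Emit:
move_arm([
  [0,0,-0.2],
  [0,0,-0.3],
  [0,0,-0.4],
  [0,0,-0.4],
], roll=[0,0,0,0], gripper=[1,1,1,1])

```text
time: 11.98
position: [0.5542, -0.3704, 0.4326]
orientation: [-0.067, 0.998, 0.0, -0.0]
wrist_force: [-0.3, -0.0, -2.5]
width: 0.385
grasp_force: 30.0
```

Emit:
move_arm([
  [0,0,-0.2],
  [0,0,-0.3],
  [0,0,-0.4],
  [0,0,-0.4],
], roll=[0,0,0,0], gripper=[1,1,1,1])

```text
time: 12.48
position: [0.5542, -0.3704, 0.4286]
orientation: [-0.067, 0.998, 0.0, -0.0]
wrist_force: [1.2, 0.3, -2.3]
width: 0.39
grasp_force: 30.0
```

Emit:
move_arm([
  [0,0,-0.2],
  [0,0,-0.3],
  [0,0,-0.4],
  [0,0,-0.4],
], roll=[0,0,0,0], gripper=[1,1,1,1])

```text
time: 12.98
position: [0.5542, -0.3704, 0.4246]
orientation: [-0.067, 0.998, 0.0, -0.0]
wrist_force: [-0.2, -0.0, -2.2]
width: 0.388
grasp_force: 30.0
```

Emit:
move_arm([
  [0,0,-0.2],
  [0,0,-0.3],
  [0,0,-0.4],
  [0,0,-0.4],
], roll=[0,0,0,0], gripper=[1,1,1,1])

```text
time: 13.48
position: [0.5542, -0.3704, 0.4206]
orientation: [-0.067, 0.998, 0.0, -0.0]
wrist_force: [0.2, 0.3, -2.8]
width: 0.385
grasp_force: 30.0
```

Emit:
move_arm([
  [0,0,-0.2],
  [0,0,-0.3],
  [0,0,-0.4],
  [0,0,-0.4],
], roll=[0,0,0,0], gripper=[1,1,1,1])

```text
time: 13.98
position: [0.5542, -0.3704, 0.4166]
orientation: [-0.067, 0.998, 0.0, -0.0]
wrist_force: [0.1, -0.6, -2.4]
width: 0.389
grasp_force: 30.0
```

Emit:
move_arm([
  [0,0,-0.1],
  [0,0,-0.2],
  [0,0,-0.3],
  [0,0,-0.3],
], roll=[0,0,0,0], gripper=[1,1,1,1])

```text
time: 14.48
position: [0.5542, -0.3703, 0.4158]
orientation: [-0.068, 0.998, -0.001, 0.001]
wrist_force: [-0.4, 2.5, 5.9]
width: 0.384
grasp_force: 30.0
```

```bash
cat > g3.py <<'E'
from ov import *
import sys
s=observe();p=s['position'];print(s['time'],p,s['wrist_force'])
cb=(.532,-.3732,.135)
g=p[2]-.300
q=(p[0],p[1],.135)
th=np.linspace(0,2*np.pi,40)
disc=lambda x:np.c_[np.full(40,x),.031*np.cos(th),g+.031+.031*np.sin(th)]
eye=lambda x:np.array([[x,a,g+b] for a,b in((-.009,.062),(.009,.062),(.009,.09),(-.009,.09))])
pl=[(place(f(x),q),(0,255,0)) for x in(-.006,.006) for f in(disc,eye)]
h=float(sys.argv[2])
pl+=[(place(rc(-.001,.057,-.004,.004,h),cb),(255,0,255))]
a,b=cam('scene'),cam('top')
im=np.hstack([draw(a,pl,(140,230,240,330),4),draw(b,pl,(360,200,460,300),4)])
cv2.imwrite(sys.argv[1],np.clip(im*1.7,0,255).astype(np.uint8))
E
python3 g3.py pics/g3.png .115
```

```text
14.475 [ 0.55421996 -0.37027207  0.41582577] [-0.38886054  2.46957187  5.94191847]
```

View pics/g3.png

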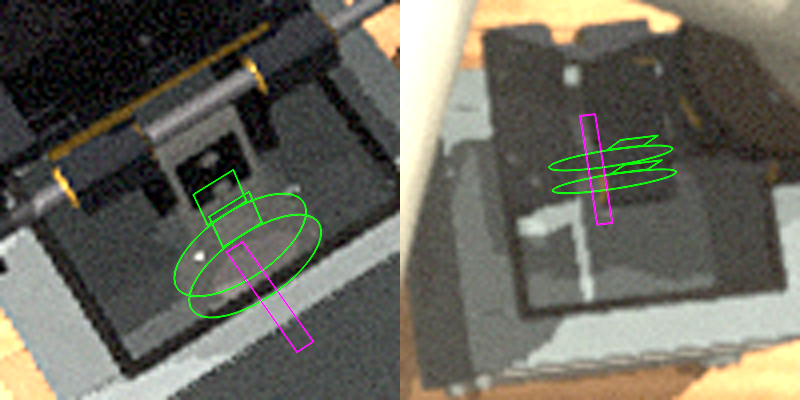

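The z force rose by about 8 N with the TCP stalled at 0.4158, so the bar's top is at about 0.116 m. I check the lateral fit of the hook in the first pictures at that height.

```bash
python3 - <<'E'
from ov import *
cb=(.532,-.3732,.135)
out=[]
for n,r in(('scene',(175,260,235,320)),('top',(385,215,445,275))):
    c=cam(n);c['image']=cv2.imread(f'pics/{n}0.png')[:,:,::-1]
    pl=[(place(rc(.008,.057,-.004,.004,.112),cb),(255,0,255)),(place(rc(-.001,.008,-.004,.004,.126),cb),(0,255,0)),(place(rc(-.046,.054,-.06,.06,.188),cb),(0,0,255))]
    out.append(draw(c,pl,r,6)); out.append(draw(c,[],r,6))
cv2.imwrite('pics/hk.png',np.vstack([np.hstack(out[:2]),np.hstack(out[2:])])[:600] if 0 else cv2.resize(np.vstack([np.hstack(out[:2]),np.hstack(out[2:])]),(600,600)))
E
```

```text
(no output)
```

View pics/hk.png

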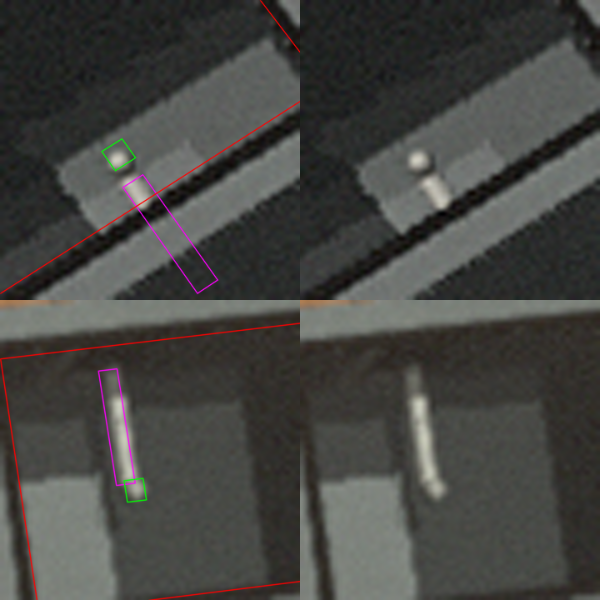

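Emit:
move_arm([
  [0,0,0.5],
  [0,0,1],
  [0,0,1],
], roll=[0,0,0], gripper=[1,1,1])

```text
time: 15.05
position: [0.5543, -0.3705, 0.4238]
orientation: [-0.067, 0.998, -0.0, 0.0]
wrist_force: [0.4, 0.8, -2.4]
width: 0.387
grasp_force: 30.0
```

The hook's tip fits the outline. The bar sits about 2 mm to the -y side of it, so I correct for that. Next: rise, go to hook_front and descend.

Emit:
move_arm([
  [0,0,1],
  [0,0,1.8],
  [-1.5,-0.3,1.8],
  [-3,-0.6,1.8],
  [-4,-0.75,1.8],
  [-4,-0.75,1.8],
  [-4,-0.75,1.8],
  [-4,-0.75,0],
  [-4,-0.75,-2],
  [-4,-0.75,-4],
  [-4,-0.75,-4],
  [-4,-0.75,-4],
], roll=[0,0,0,0,0,0,0,0,0,0,0,0], gripper=[1,1,1,1,1,1,1,1,1,1,1,1])

```text
time: 16.55
position: [0.5148, -0.378, 0.3846]
orientation: [-0.068, 0.998, -0.001, 0.001]
wrist_force: [0.1, -0.1, -2.7]
width: 0.385
grasp_force: 30.0
```

Emit:
move_arm([
  [0,0,-1],
  [0,0,-2.5],
  [0,0,-3.5],
  [0,0,-4.3],
  [0,0,-4.3],
  [0,0,-4.3],
], roll=[0,0,0,0,0,0], gripper=[1,1,1,1,1,1])

```text
time: 17.3
position: [0.5144, -0.378, 0.3411]
orientation: [-0.067, 0.998, -0.0, 0.0]
wrist_force: [-0.4, 0.3, -2.2]
width: 0.392
grasp_force: 30.0
```

Emit:
move_arm([
  [0.5,0.07,0],
  [0.9,0.12,0],
  [1.2,0.16,0],
  [1.5,0.2,0],
  [1.5,0.2,0],
], roll=[0,0,0,0,0], gripper=[1,1,1,1,1])

```text
time: 17.92
position: [0.5295, -0.3758, 0.3407]
orientation: [-0.067, 0.998, -0.0, -0.0]
wrist_force: [0.3, -0.4, -2.8]
width: 0.388
grasp_force: 30.0
```

```bash
python3 g3.py pics/g4.png .112
```

```text
17.925 [ 0.52949051 -0.37583258  0.34066946] [ 0.29699943 -0.3856832  -2.81824902]
```

View pics/g4.png

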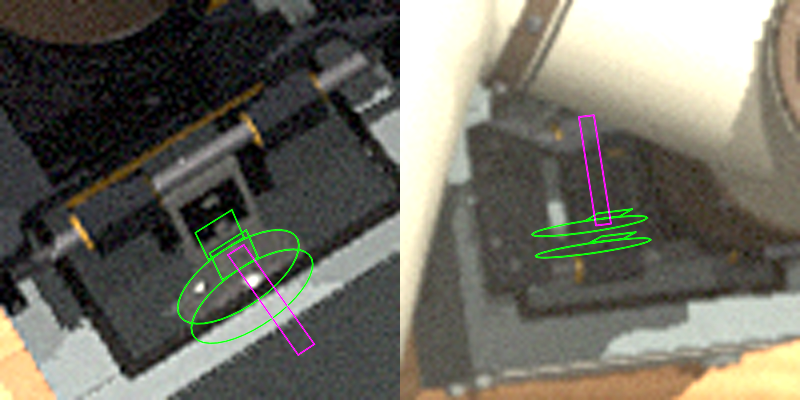

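There is no contact with the eye around the tip; the bar glints at (255,280) beyond the disc. I carry on to hook_bar.

Emit:
move_arm([
  [0.4,0.05,0],
  [0.8,0.11,0],
  [1.2,0.16,0],
  [1.2,0.16,0],
], roll=[0,0,0,0], gripper=[1,1,1,1])

```text
time: 18.52
position: [0.5416, -0.3742, 0.3406]
orientation: [-0.068, 0.998, 0.0, -0.0]
wrist_force: [-0.1, 1.2, -2.5]
width: 0.392
grasp_force: 30.0
```

Emit:
move_arm([
  [0.5,0.07,0],
  [0.9,0.12,0],
  [1.4,0.19,0],
  [1.4,0.19,0],
  [1.4,0.19,-0.3],
  [1.4,0.19,-0.6],
  [1.4,0.19,-0.9],
  [1.4,0.19,-0.9],
], roll=[0,0,0,0,0,0,0,0], gripper=[1,1,1,1,1,1,1,1])

```text
time: 19.52
position: [0.5551, -0.3724, 0.3313]
orientation: [-0.067, 0.998, 0.0, -0.0]
wrist_force: [0.2, -0.1, -2.3]
width: 0.39
grasp_force: 30.0
```

Emit:
move_arm([
  [0,0,-0.1],
  [0,0,-0.2],
  [0,0,-0.3],
  [0,0,-0.4],
  [0,0,-0.4],
], roll=[0,0,0,0,0], gripper=[1,1,1,1,1])

```text
time: 20.15
position: [0.5552, -0.3724, 0.3276]
orientation: [-0.067, 0.998, 0.0, -0.0]
wrist_force: [0.5, 0.6, -3.0]
width: 0.387
grasp_force: 30.0
```

Emit:
move_arm([
  [0,0,-0.1],
  [0,0,-0.2],
  [0,0,-0.2],
], roll=[0,0,0], gripper=[1,1,1])

```text
time: 20.52
position: [0.5552, -0.3724, 0.326]
orientation: [-0.067, 0.998, -0.0, 0.0]
wrist_force: [0.0, -0.3, -0.1]
width: 0.389
grasp_force: 30.0
```

The weight is now carried by the bar at the expected height. I open a little and wait.

Emit:
move_arm([
  [0,0,-0.03],
  [0,0,-0.03],
  [0,0,-0.03],
  [0,0,-0.03],
  [0,0,-0.03],
  [0,0,-0.03],
  [0,0,-0.03],
  [0,0,-0.03],
], roll=[0,0,0,0,0,0,0,0], gripper=[0.6,0.58,0.56,0.54,0.52,0.5,0.48,0.48])

```text
time: 21.52
position: [0.5552, -0.3724, 0.3254]
orientation: [-0.067, 0.998, 0.0, -0.0]
wrist_force: [-0.3, -0.1, 0.0]
width: 0.516
grasp_force: 0.0
```

Emit:
move_arm([
  [0,0,0.3],
  [0,0,0.8],
  [0,0,1.5],
  [0,0,2.5],
  [0,0,3.5],
  [0,0,5],
  [0,0,7],
  [0,0,10],
  [0,0,14],
  [0,0,14],
  [0,0,14],
], roll=[0,0,0,0,0,0,0,0,0,0,0], gripper=[0.48,0.48,0.48,0.48,0.48,0.48,0.48,0.48,0.48,0.48,0.48])

```text
time: 22.9
position: [0.555, -0.3722, 0.4656]
orientation: [-0.067, 0.998, 0.0, 0.0]
wrist_force: [0.3, -0.9, -0.8]
width: 0.522
grasp_force: 0.0
```

Emit:
move_arm([
  [-2,4,0],
  [-3,9,0],
  [-4,14,0],
  [-5,19,0],
  [-5,19,0],
  [-5,19,0],
  [-5,19,0],
  [-5,19,0],
], roll=[0,0,0,0,0,0,0,0], gripper=[0.48,0.48,0.48,0.48,0.48,0.48,0.48,0.48])

```text
time: 23.9
position: [0.5055, -0.1833, 0.4649]
orientation: [-0.067, 0.998, 0.0, -0.0]
wrist_force: [0.1, 0.7, 1.2]
width: 0.521
grasp_force: 0.0
```

```bash
python3 - <<'E'
from ov import *
a,b=cam('scene'),cam('top')
im=np.hstack([draw(a,[],(120,200,280,340),2.5),draw(b,[],(350,190,510,330),2.5)])
cv2.imwrite('pics/end.png',np.clip(im*1.4,0,255).astype(np.uint8))
for n,c in(('scene',a),('top',b)):
  for l,z in(('gauge_eye',.102),('gauge_grip',.163)):
    for m in mark_of(n,l)[:3]: print(n,l,m['conf'],atz(c,m['xy'],z))
print(observe()['wrist_force'])
E
```

```text
scene gauge_eye 0.94 [ 0.5488934  -0.18954746  0.102     ]
scene gauge_eye 0.79 [ 0.55433914 -0.37089137  0.102     ]
scene gauge_grip 0.69 [ 0.55733817 -0.37438665  0.163     ]
scene gauge_grip 0.58 [ 0.55031394 -0.18838323  0.163     ]
top gauge_eye 0.85 [ 0.55586176 -0.37373877  0.102     ]
top gauge_grip 0.62 [ 0.56080852 -0.37034147  0.163     ]
[-0.19872502 -0.31943594 -0.17767845]
```

View pics/end.png

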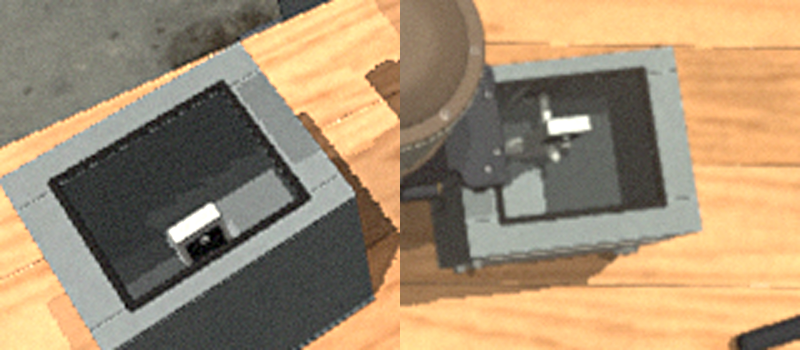

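The gauge hangs upright on the hook, with its top at (195,225) in the scene crop and (568,124) in the top crop. I let any swing die out and hand in.

Emit:
move_arm([
  [0,0,0],
  [0,0,0],
  [0,0,0],
  [0,0,0],
  [0,0,0],
  [0,0,0],
  [0,0,0],
  [0,0,0],
  [0,0,0],
  [0,0,0],
  [0,0,0],
  [0,0,0],
  [0,0,0],
  [0,0,0],
  [0,0,0],
  [0,0,0],
  [0,0,0],
  [0,0,0],
  [0,0,0],
  [0,0,0],
], roll=[0,0,0,0,0,0,0,0,0,0,0,0,0,0,0,0,0,0,0,0], gripper=[0.48,0.48,0.48,0.48,0.48,0.48,0.48,0.48,0.48,0.48,0.48,0.48,0.48,0.48,0.48,0.48,0.48,0.48,0.48,0.48])

```text
time: 26.7
position: [0.5052, -0.1824, 0.4655]
orientation: [-0.067, 0.998, 0.0, 0.0]
wrist_force: [-0.0, -0.4, -0.9]
width: 0.519
grasp_force: 0.0
```

```bash
python3 -c "
from cell import *
print(finish_job())"
```

```text
the job is handed in; nothing more can be done
None
```

The gauge was hanging upright on the hook inside the locker in the last picture, with the gripper well clear; I handed the job in at about 27 s, and no verdict was returned.

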